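# Pull a fan guard and hold the hidden bolt head

### The job

Slide the yellow guard plate straight up out of its slotted guides on the blower mount and stand it upright in the slot of the wooden rack. Then reach down into the gap behind the blue bracket, grip the bolt's tee head centrally by its two flat sides, and hold it square, with those sides upright, so that the spring nut runner cannot turn it; the job finishes while you are still holding the head. Leave the other things on the bench where they are.

Things in the scene. Friction and masses are not known exactly. Their poses are not given: they have to be found in the camera images.
- fixture: Blower mount, fixed. Origin on the bench straight below the bolt head's centre; x away from the robot at yaw 0, y along the bracket, z up. Base 20 mm high, x -98 to 38, y +-95 mm. Blue bracket plate x -28 to -22, y +-90, top 112 mm above bench. Aluminium wall x 30 to 36, y +-90, top 100 mm. The gap between (52 mm) is open on top. Orange nut runner before the bracket, top 103 mm.
- guide_mid (a point): Point in the gap midway between the two dark slotted guides that hold the guard, 95 mm above the bench (level with their tops), 14 mm behind the bolt head's centre (fixture x = 14). Guides at fixture y = +-63 to +-76 mm, x 6 to 22 mm; slots 8 mm wide in x, open upwards; slot floor 20 mm above the bench.
- guard_center (a point): Centre of the loose yellow sheet-metal guard, 140 mm wide (y), 140 high (z), 0.13 to 0.25 kg. Sheet 5 mm thick (x); its upper 32 mm is a hem 12 mm thick. The point is 70 mm above its lower edge; the hem's middle is 54 mm above the point. At the start its lower edge is 20 mm above the bench; it must rise 75 mm to clear the guides. In place it leaves no room for a gripper at the bolt.
- rack: Wooden rack, fixed, base 90 x 190 mm, 60 mm high; origin on the bench below its centre. One open-topped slot along its y: 16 mm wide (x +-8), 160 mm long (y +-80), floor 15 mm above the bench. The guard stands in it on its lower edge, hem up (its centre about 85 mm above the bench), near the middle, and may lean a little.
- bolt_center (a point): Centre of the bolt's bright steel tee head, hidden in the gap, 85 mm above the bench on the fixture's z axis. A block 14 mm between its two flat sides (across fixture y when square), 36 mm long (z), 16 mm thick along the bolt axis (fixture x, -8 to +8 mm).
- bolt (a joint): Turn of the bolt about the fixture's +x axis, rad: 0 = flat sides of the head upright (square); positive = top leaning to the fixture's -y. The spring runner pushes it to about +0.3 (0.4 N m per rad, 0.03 N m friction); let go, it returns there. Closing a parallel gripper on the flat sides from above turns it square.
- wrench: Bystander to be left alone: the open-ended wrench, lying flat on the bench near the robot, about 180 mm long; origin on its underside.
- screwdriver: Bystander to be left alone: the screwdriver, lying on the bench, about 200 mm long; origin on its underside.
- tape: Bystander to be left alone: the roll of tape, grey, lying flat, 90 mm across, 45 mm high; origin under its centre.
- jar: Bystander to be left alone: the jar of clear plastic with a red cap, 70 mm across, 90 mm high; origin under its centre.
- spray: Bystander to be left alone: the spray can, green with a white cap, 60 mm across, 170 mm high; origin under its centre.
- carton: Bystander to be left alone: the cardboard carton, 100 x 130 x 70 mm high; origin under its centre.
- spare_nut: Bystander to be left alone: the spare brass nut lying between mount and rack, 36 mm across, 15 mm high; origin under its centre.

How it is judged:
By the outcome, as a careful person would: the job done as asked, in the order asked, and still so for the second after the job is handed in, while the arm keeps its last pose, push and grip.
It also fails if it takes over 53 s, if anything falls off the work surface, if the arm or the gripper's body presses on something with over 40 N, if the wrist force passes 120 N, or if a joint passes its speed limit or range.

### The arm

A 6-joint arm with a two-finger parallel gripper is mounted at the origin on the work surface. World frame = base frame: x ahead of the robot, y to its left, z up, the work surface at z = 0. Lengths are in m, angles in rad, forces in N, time in s.
With the tool pointing down it reaches from about 0.35 to 0.775 m from the base axis. Payload 5.5 kg.
Tool frame: the origin (TCP) lies at the very end of the fingers, on their centre line; the grasp point (between the pads) lies 19 mm behind it; z points along the fingers, y is the direction in which the jaws open and shut (so a half turn about z gives the same grasp; the last joint's range is limited). The gripper opens to 85 mm and grips with 20 to 120 N. Pads are 22 mm wide; open, the fingers measure 114 mm over their backs; the gripper's body (76 mm by 85 mm) begins 54 mm behind the grasp point. The pads swing forward as they close: fully open they stand 13 mm farther back than shut.
Start: joints at [-1.471, 0.313, 0.046, 1.304, 0, 1.431], TCP at [0.137, -0.559, 0.231] pointing down, gripper open.
Joint ranges: [-2.76, 2.76], [-0.86, 1.69], [-1.03, 1.26], [-2.2, 2.34], [-1.47, 1.5], [-3.14, 3.14]. Speed limits (rad/s): [2.57, 2.57, 3.14, 3.14, 3.14, 3.14].

### API

Orientations are given as a unit quaternion [w, x, y, z].
In Python, from workcell import get_state, read_camera, hand_in, find_in, silhouettes gives the robot as it stands. The module is installed in compiled form; this text tells all that it offers.
- The arm moves only by the tool send_rows, never from a script. Its argument "deltas" is a list that holds one entry, the list of rows, each a list of 6 numbers: the shift along the world's x, y, z in cm, then the turn, a rotation vector about the world's x, y, z in degrees. In form: [[[dx, dy, dz, wx, wy, wz], ...]]. A call has 1 to 12 rows; each row is the pose to reach, as a shift and turn from the pose commanded when the call began; what a row does not reach only later rows make up. A row lasts 1/10 s, in which the tool goes at most 50 mm and 8.59 degrees, less where a joint would pass 70% of its speed; a pose out of reach is approached as far as the arm can. A call with a gripper value outside its range is refused whole. "jaw" is the opening, from -1 (shut) to 1 (fully open), so that 0 is half open, set as the call begins (left out, the last holds). The fingers move at their own pace and stop on an object; "force" is the grip in N (left out, the last holds). Time passes only in rows, so rows that repeat a pose let the fingers close. It gives the time, the measured TCP pose, the force and the opening at its end, in the units of the state.
- get_state(): the state, without advancing time (a new reading comes with each control period).
- read_camera(name): name is "scene" or "side" or "wrist"; returns a dict with "img" (420x560x3 uint8, red, green, blue), "z_map" (420x560 float32, m along the optical axis (not along the pixel's ray), 0 where there is no reading), "vfov" (degrees; the focal length in pixels is half the picture's height over the tangent of half this angle, whatever the lens; pixels are square), "cx", "cy" (the principal point, pixels), "R" (3x3) and "t" (3): a world point X has camera coordinates R X + t; the wrist camera has in their place "hand_eye" (4x4, takes a point from camera to tool coordinates, whose origin is the TCP and whose axes are the flange's). Camera axes: x right, y down, z forward; pixel columns grow to the right and rows downward; lengths in m; the calibration is good to about 2 mm. The wrist camera is an equidistant fisheye: a pixel r from the principal point sees the ray r / f radians off the axis. A picture is of the moment at which its call begins: read the wrist's pose just before it.
- hand_in(): hands the job in, once; it reports no verdict.
Trained networks look in a picture, given as the dict that the camera call returned (one of the last four; its "shot" number tells which), for a name from the list of things; names that differ only in an ending like _2 or _b are one class to them, and where a whole thing is asked for, a point or a joint stands for the part that bears it (a point fixed in the world has none). Each returns a list of dicts, best first, with "conf" (0 to 1); they miss things now and then, are a little off and sometimes report something else, mostly with a low value. They report only what shows in the picture. A call takes as long as a camera call.
- find_in(picture, thing): "box" ([centre column, centre row, width, height] in pixels, round what is visible of it).
- silhouettes(picture, thing): "mask" (420x560 bool, what is visible of it) and "box" ([centre column, centre row, width, height] in pixels, round what is visible of it).
The state is a dict: "clock": time; "joint_pos": joint angles; "qvel": joint speeds; "tau": joint torques, N m; "tcp_pos": TCP position; "orientation": TCP orientation; "wrist_force": force on the tool from outside, world axes, zero at the start; "ft_torque": the same for the moment, N m; "finger_gap": finger opening in m.
Only numpy, scipy, OpenCV 4.12 (cv2) and the standard library are available. Lean on these libraries where they do the work, as an engineer would, in place of code of your own. Each camera call takes 0.05 s, during which the arm holds its last target.

## Working session

There is one attempt and no reset: what is moved stays moved. The work goes in short steps, Python scripts to look and compute and a tool call to move; the robot and the scene stay as the last step left them, time stands still between calls to the robot, and variables do not carry over. Pictures are saved under pics/ and viewed, and the job is handed in when it is done.

Besides the shell and the picture viewer there is one more tool, called after "Call:" by a JSON object that holds its "op" and its "data", one argument or row to a line. send_rows: Moves the arm, as the interface text tells. Its arguments: {"type":"object","properties":{"deltas":{"type":"array","items":{"type":"array","items":{"type":"array","items":{"type":"number"}}}},"jaw":{"type":"number"},"force":{"type":"number"}},"required":["deltas"]}

```bash
mkdir -p pics; cat > h.py <<'E'
import numpy as np, cv2, pickle
from workcell import get_state, read_camera, hand_in, find_in, silhouettes
def save(n,img): cv2.imwrite(f'pics/{n}.png', cv2.cvtColor(img,cv2.COLOR_RGB2BGR))
def f_of(p): return 210/np.tan(np.radians(p['vfov'])/2)
def pts(p,mask):
    f=f_of(p); v,u=np.nonzero(mask&(p['z_map']>0)); z=p['z_map'][v,u]
    c=np.stack([(u-p['cx'])/f*z,(v-p['cy'])/f*z,z],1)
    return (c-p['t'])@p['R'], np.stack([u,v],1)
def proj(p,X):
    c=np.atleast_2d(X)@p['R'].T+p['t']; f=f_of(p)
    return np.stack([c[:,0]/c[:,2]*f+p['cx'],c[:,1]/c[:,2]*f+p['cy']],1)
E
python3 - <<'E'
from h import *
s=get_state(); print(s['clock'],s['tcp_pos'],s['orientation'])
for n in ['scene','side']:
    p=read_camera(n); save(n+'0',p['img']); pickle.dump(p,open(n+'0.pkl','wb'))
    print(n,p['vfov'],p['R'],p['t'])
    for th in ['guard_center','rack','fixture','bolt_center','spare_nut','spray','jar','carton','tape','screwdriver','wrench']:
        r=silhouettes(p,th)
        if r:
            X,_=pts(p,r[0]['mask']); 
            if len(X): print(n,th,round(r[0]['conf'],2),np.round(r[0]['box']),np.round(np.percentile(X,[2,50,98],axis=0),3).tolist())
            if th in('guard_center','rack','fixture'): np.save(f'{n}_{th}.npy',r[0]['mask'])
print(get_state()['clock'])
E
```

```text
0.0 [ 0.13650156 -0.55802549  0.23039826] [-9.26253373e-04  9.92820376e-01  1.19611219e-01  1.89274980e-05]
scene 45.27713500713738 [[ 0.2979909   0.95454417 -0.00684499]
 [ 0.74861665 -0.23814125 -0.61875831]
 [-0.59226221  0.17926007 -0.78555159]] [-0.15231712 -0.34855619  1.65310941]
scene guard_center 0.96 [345. 187.  58.  30.] [[0.55, 0.108, 0.087], [0.566, 0.17, 0.132], [0.582, 0.236, 0.163]]
scene rack 0.78 [200. 235.  85.  56.] [[0.488, -0.285, 0.002], [0.537, -0.196, 0.043], [0.57, -0.101, 0.063]]
scene fixture 0.98 [342. 193.  78.  67.] [[0.457, 0.083, 0.004], [0.577, 0.156, 0.061], [0.603, 0.253, 0.105]]
scene bolt_center 0.64 [337. 196.  82.  63.] [[0.457, 0.083, 0.004], [0.578, 0.158, 0.06], [0.603, 0.252, 0.104]]
scene spare_nut 0.31 [200. 235.  80.  53.] [[0.493, -0.283, 0.007], [0.538, -0.196, 0.044], [0.57, -0.104, 0.063]]
scene spray 0.85 [429. 207.  42.  61.] [[0.636, 0.338, 0.006], [0.673, 0.353, 0.119], [0.687, 0.391, 0.173]]
scene jar 0.85 [112. 246.  35.  41.] [[0.479, -0.438, 0.007], [0.522, -0.406, 0.07], [0.536, -0.376, 0.093]]
scene carton 0.72 [387. 162.  
[... 1025 characters left out ...]
545, 0.186, 0.09], [0.558, 0.197, 0.105]]
side spray 0.82 [220. 320.  35.  82.] [[0.627, 0.352, 0.007], [0.652, 0.393, 0.116], [0.683, 0.401, 0.172]]
side jar 0.77 [312. 147.  26.  31.] [[0.469, -0.428, 0.004], [0.5, -0.383, 0.058], [0.534, -0.371, 0.092]]
side carton 0.73 [229. 175.  47.  47.] [[0.682, -0.274, 0.004], [0.73, -0.17, 0.066], [0.785, -0.147, 0.073]]
side tape 0.69 [214. 238.  36.  36.] [[0.689, 0.009, 0.003], [0.73, 0.066, 0.034], [0.769, 0.092, 0.047]]
side screwdriver 0.82 [340. 355.  84.  49.] [[0.352, 0.325, 0.011], [0.402, 0.363, 0.021], [0.499, 0.427, 0.027]]
side wrench 0.67 [358. 243.  70.  26.] [[0.297, -0.018, -0.001], [0.373, 0.022, 0.006], [0.459, 0.06, 0.011]]
1.2
```

```bash
python3 - <<'E'
from h import *
for n,(c0,r0,c1,r1) in dict(scene=(140,120,460,320),side=(180,120,400,340)).items():
    p=pickle.load(open(n+'0.pkl','rb')); im=p['img'][r0:r1,c0:c1]
    save(n+'0z',cv2.resize(im,None,fx=2.5,fy=2.5,interpolation=cv2.INTER_CUBIC))
p=pickle.load(open('side0.pkl','rb'))
allm=np.ones((420,560),bool)
for n in ['scene','side']:
    p=pickle.load(open(n+'0.pkl','rb'))
    X,uv=pts(p,allm); col=p['img'][uv[:,1],uv[:,0]].astype(int)
    ye=(col[:,0]>120)&(col[:,1]>90)&(col[:,2]<90)&(abs(X[:,0]-.56)<.08)&(abs(X[:,1]-.17)<.13)
    # guard hem top
    m=ye&(X[:,2]>.15)
    def rep(m,l):
        if m.sum()<5: print(n,l,m.sum());return
        r=cv2.minAreaRect(X[m][:,:2].astype(np.float32)); print(n,l,m.sum(),np.round(r[0],4),np.round(r[1],4),round(r[2],1),np.round(np.median(X[m],0),4))
    rep(m,'hemtop'); 
    rep((abs(X[:,0]-.52)<.12)&(abs(X[:,1]+.19)<.13)&(X[:,2]>.055)&(X[:,2]<.068),'racktop')
    bl=(col[:,2]>col[:,0]+30)&(X[:,2]>.10)&(X[:,2]<.12)&(abs(X[:,0]-.54)<.1); rep(bl,'bluetop')
    wl=(X[:,2]>.093)&(X[:,2]<.106)&(X[:,0]>.56)&(X[:,0]<.63)&(abs(X[:,1]-.17)<.11);rep(wl,'walltop')
E
```

```text
scene hemtop 235 [0.5638 0.1737] [0.1384 0.0154] 77.5 [0.5646 0.1756 0.1603]
scene racktop 967 [ 0.5194 -0.194 ] [0.0535 0.1903] 7.5 [ 0.521  -0.1962  0.0599]
scene bluetop 21 [ 0.4864 -0.251 ] [0.7465 0.0059] 86.3 [0.5093 0.1087 0.1119]
scene walltop 386 [0.5721 0.1715] [0.1804 0.0322] 78.1 [0.5773 0.1854 0.0986]
side hemtop 313 [0.5639 0.1783] [0.1393 0.0131] 78.1 [0.5641 0.1854 0.1594]
side racktop 505 [ 0.5179 -0.1919] [0.0486 0.1955] 7.4 [ 0.5169 -0.1789  0.0598]
side bluetop 278 [ 0.4923 -0.178 ] [0.9087 0.0258] 84.7 [0.525  0.1864 0.1114]
side walltop 172 [0.5805 0.2174] [0.0934 0.0301] 78.7 [0.586  0.2365 0.0989]
```

View pics/scene0z.png

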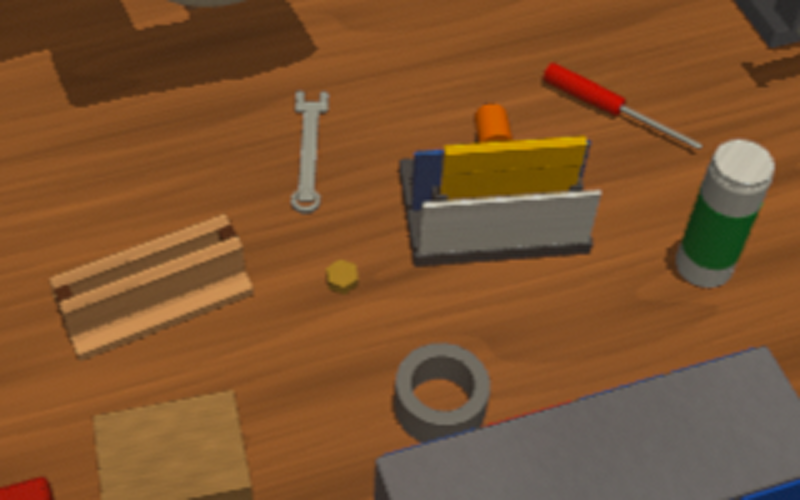

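View pics/side0z.png

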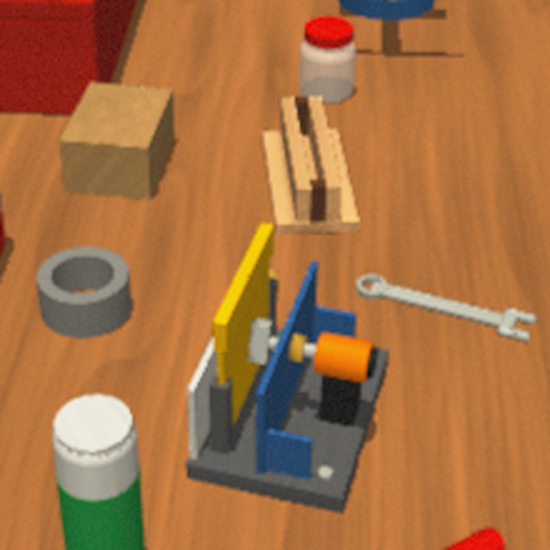

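The scene picture shows the yellow hem at about (345,187), between the blue bracket and the wall. The rack is at (200,235) and the nut at (277,230) in full-frame pixels. From the point clouds the fixture yaw is about -12.2° and the rack yaw about +7.5°. I'm moving above the guard now.

Call:
{"op": "send_rows", "data": {
  "deltas": [
    [[3.5, 3.5, 0.5, 0, 0, 4], [7, 7, 1, 0, 0, 8], [10.5, 10.5, 1.5, 0, 0, 12], [14, 14, 2, 0, 0, 16], [17.5, 17.5, 2, 0, 0, 20], [21, 21, 2, 0, 0, 24], [24.5, 24.5, 2, 0, 0, 28], [28, 28, 2, 0, 0, 33], [30, 32, 2, 0, 0, 38], [31, 36, 2, 0, 0, 43], [32, 40.5, 2, 0, 0, 48], [33.5, 45, 2, 0, 0, 52]]
  ],
  "jaw": 1
}}

```text
clock: 2.4
tcp_pos: [0.4715, -0.1068, 0.2515]
orientation: [0.0, 0.839, 0.544, 0.0]
wrist_force: [1.4, -0.7, -0.2]
finger_gap: 0.0856
```

Call:
{"op": "send_rows", "data": {
  "deltas": [
    [[1.5, 4.5, 0, 0, 0, 3], [3, 9, 0, 0, 0, 6], [4.5, 13.5, 0, 0, 0, 9], [6, 18, 0, 0, 0, 11], [7, 22, 0, 0, 0, 12], [8, 25.5, 0, 0, 0, 12.2], [9.2, 28.4, 0, 0, 0, 12.2], [9.2, 28.4, 0, 0, 0, 12.2], [9.2, 28.4, 0, 0, 0, 12.2]]
  ]
}}

```text
clock: 3.3
tcp_pos: [0.5634, 0.1759, 0.2509]
orientation: [0.0, 0.777, 0.63, -0.0]
wrist_force: [0.6, -0.4, 0.2]
finger_gap: 0.0854
```

```bash
cat >> h.py <<'E'
from scipy.spatial.transform import Rotation as Ro
def wrist(name):
    s=get_state(); p=read_camera('wrist'); q=s['orientation']
    p['Rt']=Ro.from_quat(q,scalar_first=True).as_matrix(); p['tt']=np.array(s['tcp_pos']); save(name,p['img']); pickle.dump(p,open(name+'.pkl','wb')); return p,s
def wpts(p,mask=None):
    # z along optical axis
    if mask is None: mask=np.ones((420,560),bool)
    f=f_of(p); v,u=np.nonzero(mask&(p['z_map']>0)); z=p['z_map'][v,u]
    du=(u-p['cx']);dv=(v-p['cy']); r=np.hypot(du,dv)+1e-9; th=r/f
    ok=th<1.4; u,v,z,du,dv,r,th=[a[ok] for a in (u,v,z,du,dv,r,th)]
    c=np.stack([np.tan(th)*du/r*z,np.tan(th)*dv/r*z,z],1)
    H=p['hand_eye']; X=c@H[:3,:3].T+H[:3,3]
    return X@p['Rt'].T+p['tt'], np.stack([u,v],1)
def rect(X):
    r=cv2.minAreaRect((X[:,:2]*1000).astype(np.float32)); return np.round(r[0],1),np.round(r[1],1),round(r[2],1)
E
python3 - <<'E'
from h import *
p,s=wrist('w1'); print(s['clock'],s['tcp_pos'],s['orientation'],s['joint_pos']); print(p['hand_eye'],p['vfov'])
X,uv=wpts(p); col=p['img'][uv[:,1],uv[:,0]].astype(int)
ye=(col[:,0]>110)&(col[:,1]>80)&(col[:,2]<80)&(col[:,0]-col[:,1]<90)&(abs(X[:,1]-.17)<.13)&(X[:,2]>.15)&(X[:,2]<.175)&(abs(X[:,0]-.56)<.1)
print('hem',ye.sum(),rect(X[ye]),np.median(X[ye],0))
for z0 in (.112,.100):
  m=(abs(X[:,2]-z0)<.004)&(abs(X[:,1]-.17)<.13)&(abs(X[:,0]-.56)<.1); print(z0,m.sum(),rect(X[m]))
E
```

```text
3.3 [0.56336282 0.17587785 0.25092954] [ 7.14800083e-06  7.76984234e-01  6.29519914e-01 -4.22876273e-04] [ 1.66854149e-01  3.40037307e-01  1.31501373e-01  1.36298980e+00
 -4.28334211e-04  1.94657647e+00]
[[-8.60522346e-04 -9.50388692e-01 -3.11063650e-01  7.92141940e-02]
 [ 9.99999612e-01 -8.75997003e-04 -8.99634739e-05 -1.29433014e-03]
 [-1.86990557e-04 -3.11063606e-01  9.50389077e-01 -1.41168387e-01]
 [ 0.00000000e+00  0.00000000e+00  0.00000000e+00  1.00000000e+00]] 65.70646984690485
hem 1762 (array([562.3, 177. ]), array([139.3,  11.2]), 77.6) [0.55966331 0.16686924 0.15849657]
0.112 1259 (array([540.5, 180.3]), array([179.2,  42.5]), 76.8)
0.1 2618 (array([520.2, 185.1]), array([178.8, 128.6]), 77.3)
```

View pics/w1.png

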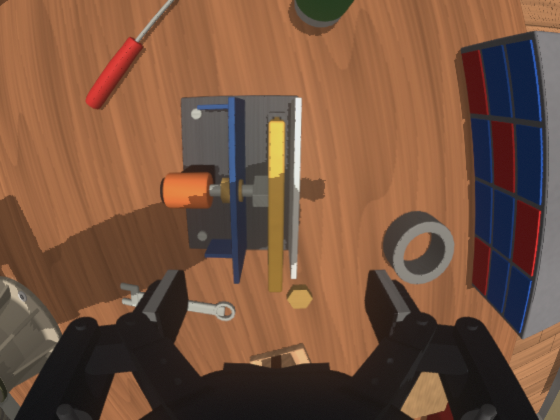

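The wrist view shows the hem at (277,205), the bracket at (237,190), the wall at (296,190), and the tilted bolt head at (262,190). The measured hem centre is (562.5,177) mm with yaw about -12.3°. I'm going down to grasp the hem.

Call:
{"op": "send_rows", "data": {
  "deltas": [
    [[-0.1, 0.1, -3, 0, 0, -0.3], [-0.1, 0.1, -6.5, 0, 0, -0.3], [-0.1, 0.1, -9.5, 0, 0, -0.3], [-0.1, 0.1, -11.5, 0, 0, -0.3], [-0.1, 0.1, -12.6, 0, 0, -0.3], [-0.1, 0.1, -12.6, 0, 0, -0.3]]
  ],
  "jaw": 1
}}

```text
clock: 3.95
tcp_pos: [0.5614, 0.1751, 0.1241]
orientation: [-0.001, 0.78, 0.626, -0.001]
wrist_force: [-0.2, 0.5, 1.3]
finger_gap: 0.0852
```

Call:
{"op": "send_rows", "data": {
  "deltas": [
    [[0, 0, 0, 0, 0, 0], [0, 0, 0, 0, 0, 0], [0, 0, 0, 0, 0, 0], [0, 0, 0, 0, 0, 0], [0, 0, 0, 0, 0, 0], [0, 0, 0, 0, 0, 0], [0, 0, 0, 0, 0, 0], [0, 0, 0, 0, 0, 0]]
  ],
  "jaw": -1,
  "force": 60
}}

```text
clock: 4.75
tcp_pos: [0.563, 0.1766, 0.1259]
orientation: [0.0, 0.779, 0.627, 0.001]
wrist_force: [-0.3, -0.4, 4.5]
finger_gap: 0.0116
```

Call:
{"op": "send_rows", "data": {
  "deltas": [
    [[0, 0, 0.5, 0, 0, 0], [0, 0, 1.5, 0, 0, 0], [0, 0, 2.5, 0, 0, 0], [0, 0, 3.5, 0, 0, 0]]
  ]
}}

```text
clock: 5.15
tcp_pos: [0.5624, 0.1764, 0.1611]
orientation: [-0.0, 0.779, 0.627, -0.0]
wrist_force: [0.2, -0.5, -1.4]
finger_gap: 0.0112
```

Call:
{"op": "send_rows", "data": {
  "deltas": [
    [[0, 0, 1.2, 0, 0, 0], [0, 0, 2.5, 0, 0, 0], [0, 0, 4, 0, 0, 0], [0, 0, 5.5, 0, 0, 0], [0, 0, 7, 0, 0, 0], [0, 0, 8.5, 0, 0, 0], [0, 0, 9.5, 0, 0, 0], [0, 0, 9.5, 0, 0, 0], [0, 0, 9.5, 0, 0, 0]]
  ]
}}

```text
clock: 6.05
tcp_pos: [0.5626, 0.1764, 0.2553]
orientation: [0.0, 0.779, 0.627, 0.0]
wrist_force: [-1.0, -0.5, -2.1]
finger_gap: 0.0113
```

```bash
python3 - <<'E'
from h import *
s=get_state(); print(s['tcp_pos'],s['orientation'],s['wrist_force'],s['finger_gap'],s['joint_pos'])
for n in ['scene','side']:
    p=read_camera(n); pickle.dump(p,open(n+'1.pkl','wb'))
    c=(140,80,460,320) if n=='scene' else (180,60,400,340)
    save(n+'1',cv2.resize(p['img'][c[1]:c[3],c[0]:c[2]],None,fx=2,fy=2,interpolation=cv2.INTER_CUBIC))
    # rack refined
    X,uv=pts(p,np.ones((420,560),bool))
    m=(abs(X[:,0]-.52)<.1)&(abs(X[:,1]+.19)<.12)&(X[:,2]>.05)&(X[:,2]<.068); print(n,'top',rect(X[m]))
    # guard lower edge
    r=silhouettes(p,'guard_center')
    if r: 
        G,_=pts(p,r[0]['mask']); G=G[(G[:,2]>.1)]; print(r[0]['conf'],np.percentile(G,[1,50,99],axis=0).round(3).tolist())
p,s=wrist('w2')
E
```

```text
[0.56258089 0.176407   0.25531846] [7.24686393e-05 7.79128374e-01 6.26864387e-01 1.11216488e-04] [-0.97767519 -0.51144159 -2.10482357] 0.011262942683032353 [ 1.67758901e-01  3.37339840e-01  1.38322623e-01  1.37151423e+00
 -1.79692042e-05  1.95430724e+00]
scene top (array([ 518.5, -193.9]), array([ 53.1, 190.3]), 8.3)
0.86 [[0.548, 0.106, 0.151], [0.564, 0.168, 0.222], [0.583, 0.24, 0.291]]
side top (array([ 517.8, -193.1]), array([ 49. , 200.1]), 7.7)
0.87 [[0.546, 0.112, 0.151], [0.567, 0.207, 0.219], [0.583, 0.246, 0.29]]
```

View pics/w2.png

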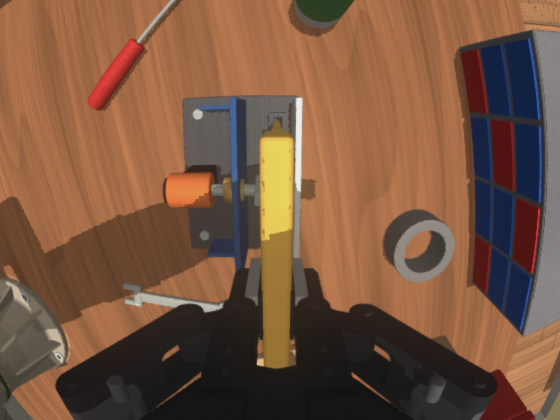

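View pics/side1.png

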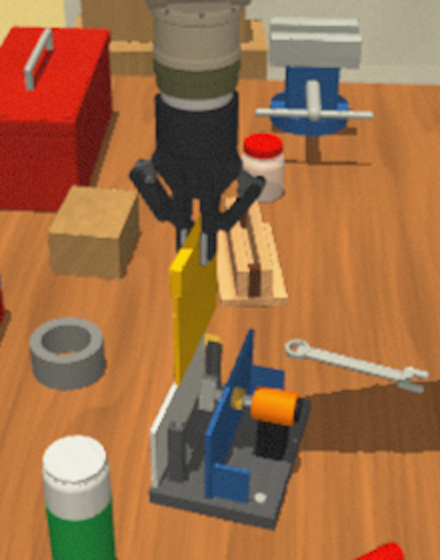

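The guard is clear of the guides, its lower edge at z≈151 mm. I'm carrying it to the rack.

Call:
{"op": "send_rows", "data": {
  "deltas": [
    [[-0.2, -2, 0, 0, 0, 1], [-0.6, -5.5, 0, 0, 0, 3], [-1.1, -9.5, 0, 0, 0, 5], [-1.6, -13.5, 0, 0, 0, 7.5], [-2.1, -17.5, 0, 0, 0, 10], [-2.6, -21.5, 0, 0, 0, 12.5], [-3.1, -25.5, 0, 0, 0, 15], [-3.6, -29.5, 0, 0, 0, 17], [-4, -33, 0, 0, 0, 19], [-4.3, -35.5, 0, 0, 0, 20], [-4.5, -37, 0, 0, 0, 20.2], [-4.5, -37, 0, 0, 0, 20.2]]
  ]
}}

```text
clock: 7.5
tcp_pos: [0.5172, -0.1952, 0.2548]
orientation: [-0.0, 0.658, 0.753, -0.0]
wrist_force: [0.0, -0.4, -2.4]
finger_gap: 0.0113
```

Call:
{"op": "send_rows", "data": {
  "deltas": [
    [[0, 0, -3, 0, 0, 0], [0, 0, -5.5, 0, 0, 0], [0, 0, -7.0, 0, 0, 0], [0, 0, -7.0, 0, 0, 0], [0, 0, -7.0, 0, 0, 0]]
  ]
}}

```text
clock: 8.0
tcp_pos: [0.5177, -0.1925, 0.1856]
orientation: [-0.0, 0.657, 0.754, 0.0]
wrist_force: [0.1, -0.8, -1.5]
finger_gap: 0.0114
```

```bash
python3 - <<'E'
from h import *
s=get_state(); print(s['tcp_pos'],s['orientation'],s['wrist_force'],s['finger_gap'],s['joint_pos'])
for n in ['scene','side']:
    p=read_camera(n); pickle.dump(p,open(n+'2.pkl','wb'))
    c=(150,140,280,290) if n=='scene' else (250,90,380,240)
    save(n+'2',cv2.resize(p['img'][c[1]:c[3],c[0]:c[2]],None,fx=4,fy=4,interpolation=cv2.INTER_CUBIC))
p,s=wrist('w3')
X,uv=wpts(p); 
m=(abs(X[:,2]-.06)<.005)&(abs(X[:,0]-.518)<.05)&(abs(X[:,1]+.19)<.12)
print('rack top',m.sum(),rect(X[m]))
w=p['img']
E
```

```text
[ 0.51768206 -0.19251721  0.185581  ] [-2.60532812e-04  6.56687606e-01  7.54162653e-01  1.16209154e-04] [ 0.11196708 -0.78857853 -1.45715644] 0.011389511868577968 [-5.01575844e-01  2.87011684e-01 -1.02856159e-01  1.18138802e+00
  3.38162767e-04  9.31260485e-01]
rack top 4765 (array([ 513.3, -174.8]), array([ 48.1, 154.8]), 7.5)
```

View pics/w3.png

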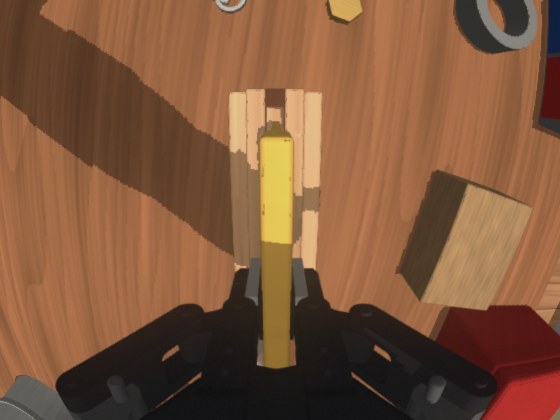

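View pics/side2.png

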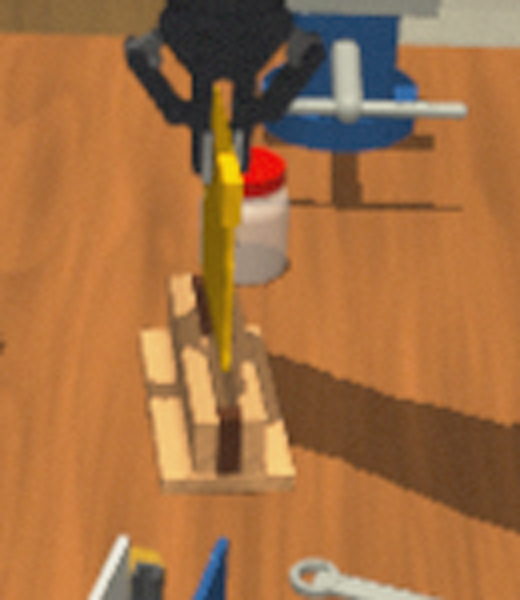

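View pics/scene2.png

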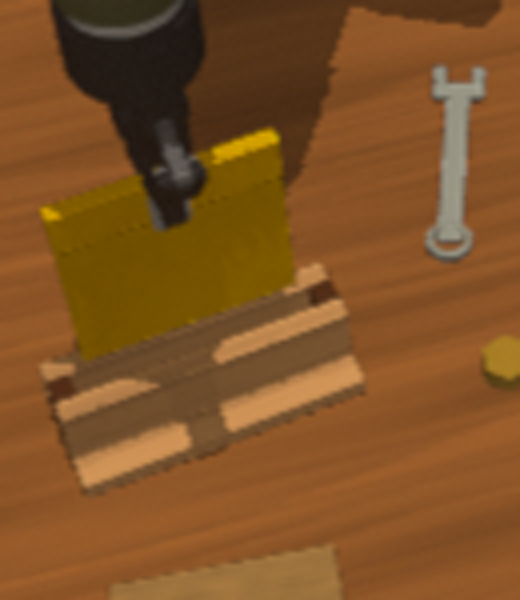

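```bash
python3 - <<'E'
from h import *
a=np.radians(7.7); ex=np.array([np.cos(a),np.sin(a)]); ey=np.array([-ex[1],ex[0]]); o=np.array([.5172,-.1933])
for n in ['scene','side']:
    p=pickle.load(open(n+'2.pkl','rb')); X,uv=pts(p,np.ones((420,560),bool)); c=p['img'][uv[:,1],uv[:,0]].astype(int)
    m=(c[:,0]>60)&(c[:,1]>.6*c[:,0])&(c[:,2]<.35*c[:,0])&(abs(X[:,0]-.52)<.05)&(abs(X[:,1]+.19)<.12)&(X[:,2]>.075)
    Y=X[m]; xr=(Y[:,:2]-o)@ex; yr=(Y[:,:2]-o)@ey
    for z0,z1 in [(.08,.1),(.1,.13),(.13,.16),(.16,.185),(.19,.215)]:
        k=(Y[:,2]>z0)&(Y[:,2]<z1)
        if k.sum()>5: print(n,z0,k.sum(),np.round(1000*np.percentile(xr[k],[5,50,95]),1),np.round(1000*np.percentile(yr[k],[1,99]),1),'slope',np.round(np.polyfit(yr[k],xr[k],1)[0],3))
p=pickle.load(open('w3.pkl','rb')); X,uv=wpts(p)
xr=(X[:,:2]-o)@ex; yr=(X[:,:2]-o)@ey
m=(abs(X[:,2]-.06)<.005)&(abs(xr)<.04)&(yr>.05)&(yr<.078)
print(np.histogram(xr[m]*1000,bins=np.arange(-30,31,2)))
E
```

```text
scene 0.08 256 [0.4 2.7 5.3] [-70.2  66. ] slope -0.006
scene 0.1 444 [0.3 2.7 5.2] [-69.8  67. ] slope -0.002
scene 0.13 466 [0.5 2.8 5.5] [-69.8  67. ] slope -0.004
scene 0.16 373 [0.7 3.  5.3] [-70.  67.] slope -0.004
scene 0.19 337 [3.9 6.2 8.6] [-70.6  66.7] slope -0.002
side 0.08 43 [0.  3.9 4.5] [-51.2  71.9] slope -0.018
side 0.1 76 [1.1 4.  4.5] [-58.3  73.8] slope -0.012
side 0.13 81 [-0.5  3.9  4.4] [-64.3  71.4] slope -0.016
side 0.16 36 [2.2 3.8 4.5] [-15.6  70.9] slope -0.018
side 0.19 64 [-1.2  6.4  8.1] [ 7.9 73.8] slope -0.103
(array([ 0,  0, 57, 74, 76, 88, 66, 95, 54, 69, 21,  0,  0,  0,  0,  0,  0,
        0, 45, 43, 48, 78, 66, 97, 68, 80, 29,  0,  0,  0]), array([-30, -28, -26, -24, -22, -20, -18, -16, -14, -12, -10,  -8,  -6,
        -4,  -2,   0,   2,   4,   6,   8,  10,  12,  14,  16,  18,  20,
        22,  24,  26,  28,  30]))
```

The wrist view shows the rack slot at (275,97), in line with the guard at (277,190). The depth data puts the plate within about 1 mm of the slot centre and upright. I'm lowering it.

Call:
{"op": "send_rows", "data": {
  "deltas": [
    [[-0.05, 0, -1.5, 0, 0, 0], [-0.05, 0, -3, 0, 0, 0], [-0.05, 0, -4.5, 0, 0, 0], [-0.05, 0, -5.5, 0, 0, 0], [-0.05, 0, -6.1, 0, 0, 0], [-0.05, 0, -6.3, 0, 0, 0]]
  ]
}}

```text
clock: 8.75
tcp_pos: [0.5171, -0.1936, 0.1222]
orientation: [-0.0, 0.657, 0.754, 0.0]
wrist_force: [-0.2, -0.1, -1.4]
finger_gap: 0.0114
```

Call:
{"op": "send_rows", "data": {
  "deltas": [
    [[0, 0, -0.1, 0, 0, 0], [0, 0, -0.2, 0, 0, 0], [0, 0, -0.2, 0, 0, 0], [0, 0, -0.2, 0, 0, 0]]
  ]
}}

```text
clock: 9.15
tcp_pos: [0.5175, -0.1939, 0.1209]
orientation: [0.001, 0.657, 0.754, 0.0]
wrist_force: [-0.6, 0.2, 0.1]
finger_gap: 0.0115
```

Call:
{"op": "send_rows", "data": {
  "deltas": [
    [[0, 0, 0, 0, 0, 0], [0, 0, 0, 0, 0, 0], [0, 0, 0, 0, 0, 0], [0, 0, 0, 0, 0, 0], [0, 0, 0, 0, 0, 0], [0, 0, 1, 0, 0, 0], [0, 0, 4, 0, 0, 0], [0, 0, 8, 0, 0, 0], [0, 0, 12, 0, 0, 0], [0, 0, 13, 0, 0, 0]]
  ],
  "jaw": 0.3
}}

```text
clock: 10.15
tcp_pos: [0.5189, -0.1946, 0.2561]
orientation: [0.004, 0.657, 0.754, 0.001]
wrist_force: [1.1, 0.1, -0.7]
finger_gap: 0.0553
```

```bash
python3 - <<'E'
from h import *
s=get_state(); print(s['clock'],s['tcp_pos'],s['wrist_force'],s['finger_gap'])
p=read_camera('scene'); save('scene3',cv2.resize(p['img'][140:290,140:280],None,fx=4,fy=4,interpolation=cv2.INTER_CUBIC))
q=read_camera('side'); save('side3',cv2.resize(q['img'][90:240,250:380],None,fx=4,fy=4,interpolation=cv2.INTER_CUBIC))
for x in (p,q):
    r=silhouettes(x,'guard_center')
    if r: G,_=pts(x,r[0]['mask']);print(r[0]['conf'],np.percentile(G,[1,50,99],axis=0).round(3).tolist())
E
python3 -c "
import cv2,numpy as np
a=cv2.imread('pics/scene3.png');b=cv2.imread('pics/side3.png');c=np.hstack([a,b]);cv2.imwrite('pics/both3.png',cv2.resize(c,None,fx=.73,fy=.73))"
```

```text
10.15 [ 0.5189313  -0.19458025  0.25608998] [ 1.06827331  0.13654961 -0.70709097] 0.055258774078693305
0.92 [[0.509, -0.263, 0.054], [0.521, -0.197, 0.111], [0.533, -0.13, 0.158]]
0.61 [[0.505, -0.255, 0.036], [0.517, -0.17, 0.126], [0.532, -0.121, 0.158]]
```

View pics/both3.png

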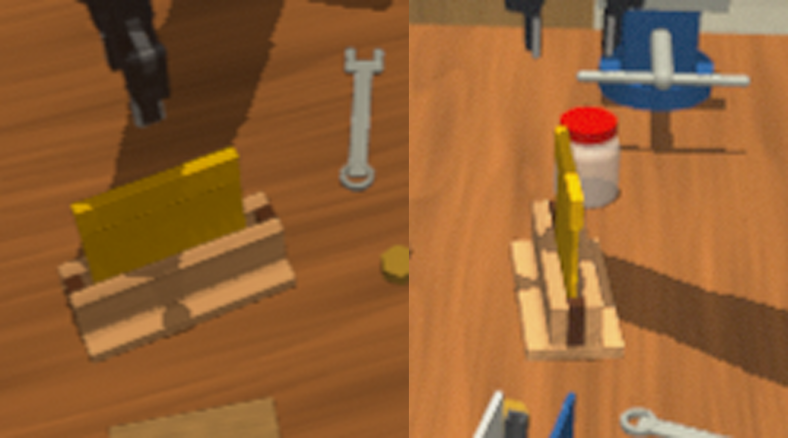

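The guard stands upright in the slot, at (160,215) in the left half and (570,220) in the right half. I'm moving over the bolt, tool turned +69.8°.

Call:
{"op": "send_rows", "data": {
  "deltas": [
    [[0.2, 2.5, 0, 0, 0, 5], [0.5, 6, 0, 0, 0, 12], [0.9, 10, 0, 0, 0, 20], [1.2, 14, 0, 0, 0, 28], [1.6, 18, 0, 0, 0, 36], [1.9, 22, 0, 0, 0, 44], [2.3, 26, 0, 0, 0, 52], [2.6, 30, 0, 0, 0, 60], [2.9, 33.5, 0, 0, 0, 66], [3.1, 36, 0, 0, 0, 69], [3.2, 37.3, 0, 0, 0, 69.8], [3.2, 37.3, 0, 0, 0, 69.8]]
  ]
}}

```text
clock: 11.55
tcp_pos: [0.5482, 0.1805, 0.2485]
orientation: [-0.001, 0.107, 0.994, -0.0]
wrist_force: [-0.6, 0.0, -0.4]
finger_gap: 0.0553
```

Call:
{"op": "send_rows", "data": {
  "deltas": [
    [[0, 0, -1, 0, 0, 0], [0, 0, -2, 0, 0, 0], [0, 0, -2, 0, 0, 0], [0, 0, -2, 0, 0, 0]]
  ]
}}

```text
clock: 11.95
tcp_pos: [0.5487, 0.1783, 0.2297]
orientation: [-0.001, 0.109, 0.994, -0.0]
wrist_force: [-0.9, -0.2, -0.1]
finger_gap: 0.0557
```

```bash
python3 - <<'E'
from h import *
p,s=wrist('w4'); print(s['clock'],s['tcp_pos'],s['orientation'],s['finger_gap'],s['joint_pos'])
X,uv=wpts(p)
yaw=np.radians(-12.3); ex=np.array([np.cos(yaw),np.sin(yaw)]); ey=np.array([-ex[1],ex[0]]); o=np.array([.5488,.1797])
xf=(X[:,:2]-o)@ex*1000; yf=(X[:,:2]-o)@ey*1000; z=X[:,2]*1000
near=(abs(xf)<60)&(abs(yf)<110)
m=near&(abs(z-112)<4)&(xf<-15)&(xf>-35); print('bracket',m.sum(),np.percentile(xf[m],[2,50,98]),np.percentile(yf[m],[1,99]),np.polyfit(yf[m],xf[m],1))
m=near&(abs(z-100)<4)&(xf>24)&(xf<44); print('wall',m.sum(),np.percentile(xf[m],[2,50,98]),np.percentile(yf[m],[1,99]),np.polyfit(yf[m],xf[m],1))
m=(abs(xf)<14)&(abs(yf)<30)&(z>70)&(z<115); print('head',m.sum(),np.percentile(xf[m],[1,50,99]),np.percentile(yf[m],[1,50,99]),np.percentile(z[m],[1,50,99]))
t=m&(z>92); print('top',t.sum(),np.percentile(xf[t],[2,50,98]),np.percentile(yf[t],[2,50,98]))
for r in silhouettes(p,'bolt_center')[:2]: print(r['conf'],r['box'])
E
```

```text
11.95 [0.54869553 0.17831548 0.22971123] [-6.29740819e-04  1.08520120e-01  9.94094031e-01 -2.12113651e-04] 0.05565359428731345 [ 1.75132994e-01  3.18577979e-01  4.96565507e-02  1.30320279e+00
 -5.45061841e-05  3.92601592e-01]
bracket 1514 [-28.91939557 -26.10478842 -22.52381678] [-88.35323587  86.80713534] [ 6.85793342e-03 -2.60432449e+01]
wall 1266 [28.72426147 31.53786715 34.75819556] [-88.87589496  86.09374247] [4.03825492e-03 3.16126736e+01]
head 589 [-13.57753261  -3.48082513   6.88990677] [-11.93853442  -1.29645937  11.16916108] [ 70.90515158  97.96154534 103.27292608]
top 360 [-8.68292964 -1.77578829  6.67253592] [-11.84412599  -4.328838     3.15469235]
0.62 [276.0, 176.8, 25.7, 68.6]
```

View pics/w4.png

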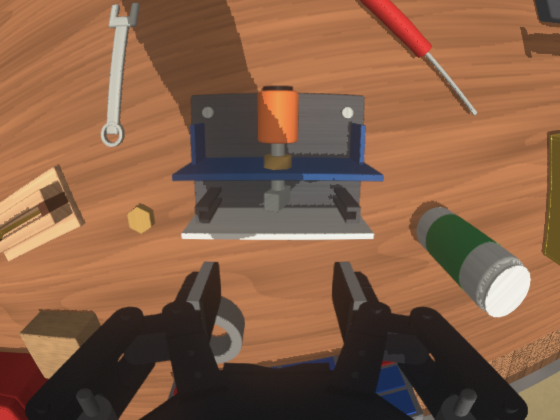

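```bash
python3 - <<'E'
from h import *
yaw=np.radians(-12.4); ex=np.array([np.cos(yaw),np.sin(yaw)]); ey=np.array([-ex[1],ex[0]]); o=np.array([.5477,.1793])
for n in ['w1','w2','w4','scene1','side1']:
    p=pickle.load(open(n+'.pkl','rb')); X,uv=wpts(p) if n[0]=='w' else pts(p,np.ones((420,560),bool))
    xf=(X[:,:2]-o)@ex*1000; yf=(X[:,:2]-o)@ey*1000; z=X[:,2]*1000
    near=(abs(xf)<60)&(abs(yf)<110)
    for l,zz,a,b in [('bracket -28..-22',112,-35,-15),('wall 30..36',100,24,44)]:
        m=near&(abs(z-zz)<3)&(xf<b)&(xf>a)
        if m.sum()>20: print(n,l,m.sum(),np.percentile(xf[m],[2,50,98]).round(1),np.percentile(yf[m],[.5,99.5]).round(1),np.round(np.degrees(np.polyfit(yf[m],xf[m],1)[0]),2))
E
```

```text
w1 bracket -28..-22 1210 [-27.6 -24.5 -21.6] [-88.1  88.5] 0.19
w1 wall 30..36 1110 [30.  33.  36.1] [-88.5  88.2] 0.26
w2 bracket -28..-22 1115 [-27.6 -24.5 -21.6] [-75.3  89.3] 0.14
w2 wall 30..36 970 [30. 33. 36.] [-66.5  88.1] 0.34
w4 bracket -28..-22 1470 [-27.8 -25.1 -21.7] [-88.8  88.5] 0.27
w4 wall 30..36 1144 [29.9 32.8 35.8] [-89.   87.8] 0.13
scene1 bracket -28..-22 36 [-27.1 -21.6 -15.9] [-90.2  88.2] 0.67
scene1 wall 30..36 171 [30.8 36.5 41.1] [-89.9  86.3] 0.13
side1 bracket -28..-22 174 [-26.  -23.1 -19.9] [-88.7  89.9] 0.11
side1 wall 30..36 86 [31.5 34.7 38.5] [-29.4  91. ] 0.07
```

Every view agrees on the fixture pose: bolt at about (548,179.3) mm, yaw about -12.5°. In w4 the tee head is at (276,195), inside the gap. I'm descending.

Call:
{"op": "send_rows", "data": {
  "deltas": [
    [[-0.1, 0, -2.5, 0, 0, -0.1], [-0.1, 0, -5.5, 0, 0, -0.1], [-0.1, 0, -8, 0, 0, -0.1], [-0.1, 0, -10, 0, 0, -0.1], [-0.1, 0, -11, 0, 0, -0.1], [-0.1, 0, -11, 0, 0, -0.1], [-0.1, 0, -11, 0, 0, -0.1]]
  ]
}}

```text
clock: 12.75
tcp_pos: [0.5487, 0.1794, 0.1213]
orientation: [0.001, 0.109, 0.994, 0.0]
wrist_force: [0.5, 0.5, -0.6]
finger_gap: 0.0552
```

```bash
python3 - <<'E'
from h import *
p,s=wrist('w5'); print(s['clock'],s['tcp_pos'],s['orientation'],s['wrist_force'],s['finger_gap'])
q=read_camera('side'); save('side5',cv2.resize(q['img'][160:320,230:380],None,fx=4,fy=4,interpolation=cv2.INTER_CUBIC))
E
```

```text
12.75 [0.54870895 0.17943598 0.12128207] [6.15764114e-04 1.08616422e-01 9.94083518e-01 2.31054315e-04] [ 0.46704598  0.48629512 -0.59668098] 0.055224959142323365
```

View pics/w5.png

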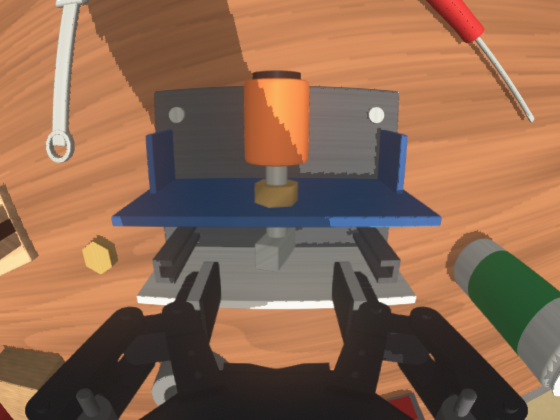

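View pics/side5.png

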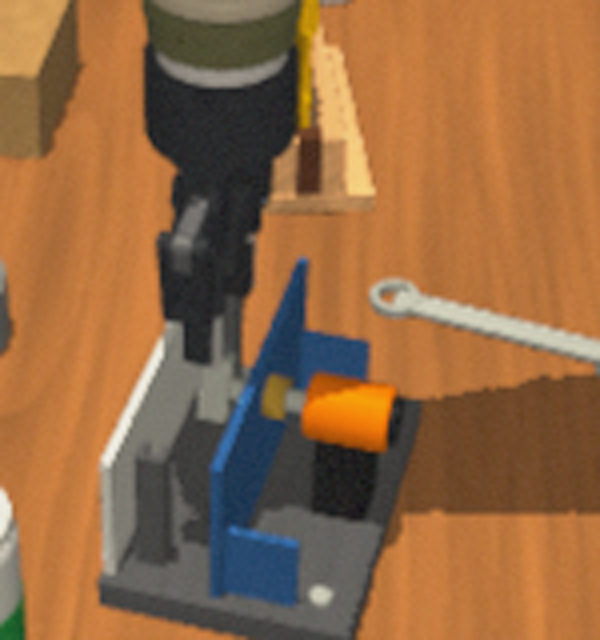

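The fingers straddle the head at (275,248), with guides and walls clear. I'm descending the rest of the way and closing.

Call:
{"op": "send_rows", "data": {
  "deltas": [
    [[0, 0, -1.5, 0, 0, 0], [0, 0, -3, 0, 0, 0], [0, 0, -4.4, 0, 0, 0], [0, 0, -5.2, 0, 0, 0], [0, 0, -5.4, 0, 0, 0], [0, 0, -5.4, 0, 0, 0]]
  ]
}}

```text
clock: 13.45
tcp_pos: [0.5484, 0.1795, 0.0668]
orientation: [0.0, 0.109, 0.994, 0.0]
wrist_force: [0.2, 0.1, -0.1]
finger_gap: 0.0555
```

Call:
{"op": "send_rows", "data": {
  "deltas": [
    [[0, 0, 0, 0, 0, 0], [0, 0, 0, 0, 0, 0], [0, 0, 0, 0, 0, 0], [0, 0, 0, 0, 0, 0], [0, 0, 0, 0, 0, 0], [0, 0, 0, 0, 0, 0], [0, 0, 0, 0, 0, 0], [0, 0, 0, 0, 0, 0]]
  ],
  "jaw": -1,
  "force": 70
}}

```text
clock: 14.25
tcp_pos: [0.5485, 0.1795, 0.067]
orientation: [0.001, 0.109, 0.994, 0.0]
wrist_force: [-0.0, 0.1, 5.7]
finger_gap: 0.0134
```

```bash
python3 - <<'E'
from h import *
p,s=wrist('w6'); print(s['clock'],s['tcp_pos'],s['orientation'],s['wrist_force'],s['ft_torque'],s['finger_gap'])
q=read_camera('side'); save('side6',cv2.resize(q['img'][120:320,230:380],None,fx=3,fy=3,interpolation=cv2.INTER_CUBIC))
save('w6z',cv2.resize(p['img'][180:380,160:400],None,fx=3,fy=3,interpolation=cv2.INTER_CUBIC))
E
```

```text
14.25 [0.5485477  0.17946636 0.06704178] [6.20096738e-04 1.08545986e-01 9.94091215e-01 2.02162304e-04] [-0.02673827  0.11021357  5.74237042] [-0.03167777  0.08746846 -0.04094622] 0.013355288479719157
```

View pics/w6z.png

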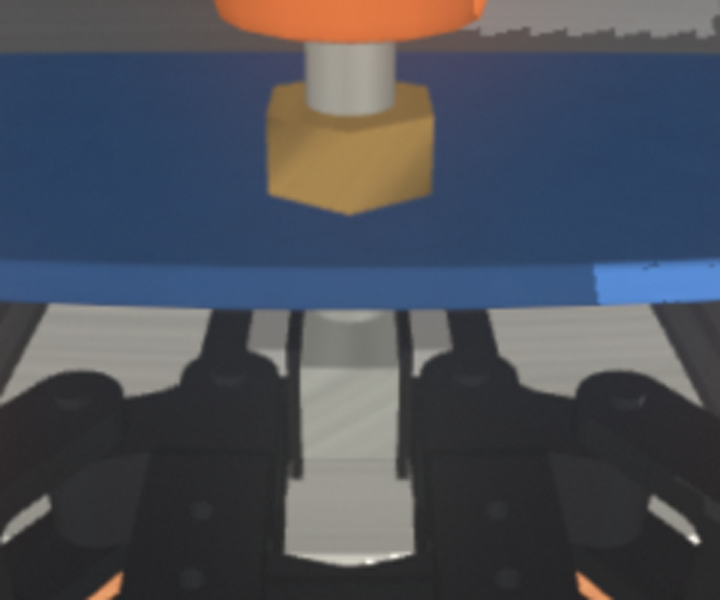

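View pics/side6.png

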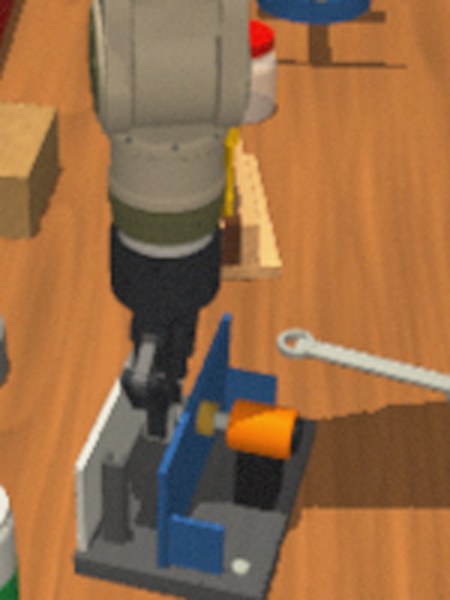

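The head sits square between the pads at (350,400) in the zoomed view, its top edges parallel to the pads. The 13.4 mm gap matches the 14 mm flats. I'm holding for a moment, checking the guard and other items once more, then handing in.

Call:
{"op": "send_rows", "data": {
  "deltas": [
    [[0, 0, 0, 0, 0, 0], [0, 0, 0, 0, 0, 0], [0, 0, 0, 0, 0, 0], [0, 0, 0, 0, 0, 0], [0, 0, 0, 0, 0, 0]]
  ]
}}

```text
clock: 14.85
tcp_pos: [0.5486, 0.1795, 0.067]
orientation: [0.001, 0.109, 0.994, 0.0]
wrist_force: [-0.5, -0.4, 6.4]
finger_gap: 0.0134
```

```bash
python3 - <<'E'
from h import *
p=read_camera('scene'); save('scene7',p['img'])
r=silhouettes(p,'guard_center'); G,_=pts(p,r[0]['mask']);print(r[0]['conf'],np.percentile(G,[1,50,99],axis=0).round(3).tolist())
s=get_state(); print(s['clock'],s['tcp_pos'],s['wrist_force'],s['finger_gap'])
E
```

```text
0.66 [[0.431, -0.265, 0.004], [0.521, -0.197, 0.109], [0.533, -0.127, 0.158]]
14.95 [0.54852682 0.17944472 0.0670164 ] [-1.0824431  -0.50638803  5.65712549] 0.012907770148562883
```

View pics/scene7.png

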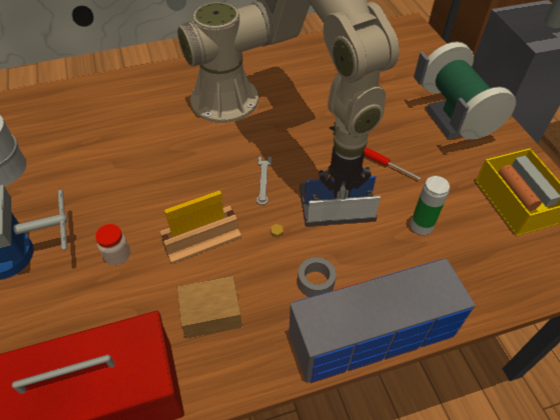

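The guard stands in the rack at (195,215). The bystanders look unmoved, and the gripper is in the gap at (345,190).

```bash
python3 -c "
from h import *
print(hand_in()); s=get_state(); print(s['clock'],s['finger_gap'],s['wrist_force'])"
```

```text
the job is handed in; nothing more can be done
None
the job is handed in; nothing more can be done
```

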